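# Ready the slow-drip coffee brewer: set its tap, fit the double lid, lift off the cover

## Robot

A 6-joint arm with a two-finger parallel gripper is mounted at the origin on a cart in front of the work surface, level with it; the furniture and walls round the work are solid. World frame = base frame: x ahead of the robot, y to its left, z up, the work surface at z = 0. Lengths are in m, angles in rad, forces in N, time in s.
With the tool pointing down it reaches from about 0.35 to 0.85 m from the base axis. Payload 8.1 kg.
Tool frame: the origin (TCP) lies midway between the tips of the shut fingers; the grasp point (between the pads) lies 19 mm behind it; z points along the fingers, y is the line along which they close (so a half turn about z gives the same grasp; the last joint's range is limited). The gripper opens to 85 mm and grips with 20 to 120 N. Pads are 22 mm wide; open, the fingers measure 114 mm over their backs; the gripper's body (76 mm by 85 mm) begins 54 mm behind the grasp point. The pads swing forward as they close: fully open they stand 13 mm farther back than shut.
Start: joints at [1.05, 0.13, 1.488, -0, 1.523, -0.085], TCP at [0.253, 0.544, 0.231] pointing down, gripper open.
Joint ranges: [-2.96, 2.96], [-0.89, 2.26], [0.02, 2.5], [-1.34, 4.48], [0, 2.73], [-2.66, 2.66]. Speed limits (rad/s): [2.39, 2.39, 2.79, 3.14, 3.14, 3.14].

## Interface

Orientations are given as a unit quaternion [x, y, z, w].
In Python, from rig import observe, snapshot, calibration, sign_off gives the robot as it stands.
- The arm moves only by the tool drive_tool, never from a script. Its argument "moves" is a list of rows, each a list of 2 entries, a list of its own where there are three numbers: the shift along the world's x, y, z in mm, then the turn, a rotation vector about the world's x, y, z in degrees. In form: [[[dx, dy, dz], [ax, ay, az]], ...]. A call has 1 to 5 rows; each row is the pose to reach, as a shift and turn from the pose commanded when the call began; what a row does not reach only later rows make up. A row lasts 1/8 s, in which the tool goes at most 62.5 mm and 10.7 degrees, less where a joint would pass 70% of its speed; a pose out of reach is approached as far as the arm can. A call with a gripper value outside its range is refused whole. "gripper" is the closure, from 0 (fully open) to 1 (shut), set as the call begins (left out, the last holds). The fingers move at their own pace and stop on an object; "newtons" is the grip in N (left out, the last holds). Time passes only in rows, so rows that repeat a pose let the fingers close. It gives the time, the measured TCP pose, the force, the opening and the grip force at its end, in the units of the state.
- observe(): the state, without advancing time (a new reading comes with each control period).
- snapshot(name): name is "scene" or "top" or "wrist"; returns (picture, depth): 480x640x3 uint8, red, green, blue; 480x640 float32, m along the optical axis (not along the pixel's ray), 0 where there is no reading.
- calibration(name): a dict with "fov_y" (degrees; the focal length in pixels is half the picture's height over the tangent of half this angle, whatever the lens; pixels are square), "cx", "cy" (the principal point, pixels), "R" (3x3) and "t" (3): a world point X has camera coordinates R X + t. Camera axes: x right, y down, z forward; pixel columns grow to the right and rows downward; lengths in m; the calibration is good to about 2 mm. The wrist camera is an equidistant fisheye: a pixel r from the principal point sees the ray r / f radians off the axis. A picture is of the moment at which its call begins: read the wrist's pose just before it. calibration takes no time and is no camera call; for the wrist camera it gives the pose at the moment of the call.
- sign_off(): hands the job in; it is judged then, once.
The state is a dict: "clock": time; "joint_positions": joint angles; "qvel": joint speeds; "joint_torque": joint torques, N m; "eef_pos": TCP position; "ee_rot": TCP orientation; "wrist_force": force on the tool from outside, world axes, zero at the start; "moment": the same for the moment, N m; "grip_width": finger opening in m; "grasp_force": force on a finger pad.
Only numpy, scipy, OpenCV 4.12 (cv2) and the standard library are available. Lean on these libraries where they do the work, as an engineer would, in place of code of your own. Each camera call takes 0.05 s, during which the arm holds its last target. There are 200 camera calls.

## Task

Get the slow-drip coffee brewer ready for its water: first set its outlet tap half open (handle at 45 degrees, midway between shut and fully open) and let go of it. Then pick up the nested double lid as one by the black knob of the inner lid, which pokes up through the wooden cover, lower it gently onto the brewer until the inner lid is fully home in the chamber's mouth, and let go. Finally take the wooden cover by its collar and lift it off alone, straight up over the knob, leaving the perforated inner lid seated and undisturbed; finish while still holding the cover, level, in the air with all of it higher than the knob's top - do not put it down - and do not disturb the cup under the spout or the other things.

Things in the scene. Friction and masses are not known exactly. Their poses are not given: they have to be found in the camera images.
- brewer: Slow-drip coffee brewer, fixed: wooden base board 244 x 112 x 12 mm, round steel chamber on rods, outlet pipe along its own -x axis (95 mm high, valve body's top 109 mm). Origin: on the worktop, on the chamber's axis; z up. Tap at x = -108 mm, spout at x = -143 mm; board from x = -178 to +66 mm.
- rim (a point): Centre of the brewer chamber's open mouth, level with its rim, 156 mm above the worktop. The chamber is a plain round pot: outer diameter 98 mm, bore 88 mm, 68 mm deep; the lid fits at any yaw. With the lid home, the inner lid's origin is 12 mm below this point.
- tap (a joint): Angle of the brewer's tap handle (rad), vertical axis: 0 = shut (bar across the pipe, along the brewer's y axis), pi/2 = fully open (bar along the pipe), growing counter-clockwise seen from above; half open = 0.785. Stops at both ends, stays where it is left (friction about 0.06 N m). Starts between 0 and 0.4.
- tap_grip (a point): On the tap's turning axis, at the top of its handle, 138 mm above the worktop. The handle is a black upright bar 58 mm long, 10 mm thick, 25 mm high (113 to 138 mm above the worktop), centred on the axis; grip it from above across its thickness.
- inner_lid: Inner lid: perforated steel lid, at first on the worktop under the wooden cover; about 0.22 kg. Origin: centre of its underside, z up. Plug of diameter 85 mm, 12 mm deep, chamfered foot; flange 98 mm wide, z 12 to 16 mm, which rests on the rim; thin stem; black round knob of diameter 24 mm, z 38 to 74 mm. Lifted by the knob it carries the cover, which lies on its flange.
- knob_top (a point): Centre of the top of the inner lid's black knob, 74 mm above the inner lid's underside. Nested, the top 27 mm of the knob stand free above the cover's collar.
- outer_lid: Outer lid: round wooden cover, loose on the inner lid's flange (up to 3 mm play sideways); about 0.15 kg. Origin: centre of its skirt's lower edge, z up; nested, 4 mm above the inner lid's origin. Diameter 116 mm, skirt 12 mm deep, 106 mm wide inside; flat top at z = 19 mm. A hole of 31 mm runs right through its middle and lets the 24 mm knob pass.
- collar_top (a point): Centre of the top of the wooden cover's collar, 43 mm above the skirt's lower edge. The collar is a raised ring of outer diameter 44 mm, 24 mm high, round the cover's hole; grip it from above across its diameter, the knob standing up between the fingers.
- espresso_cup: Small white cup with a green band, 58 mm wide, 56 mm high, standing on the brewer's board under the spout; to be left alone. Origin: underside, about 10 mm from the bowl's axis towards the handle.
- kitchen_timer: Round wind-up kitchen timer, white foot and grey cap, 63 mm wide, 40 mm high; to be left alone. Origin: centre of its underside.
- jam_jar: Glass jar with a green screw lid, diameter 62 mm, 91 mm high; to be left alone. Origin: centre of its underside.
- lemon: A lemon, 83 x 58 x 58 mm; to be left alone. Origin: centre of its underside.

How it is judged:
On the way, in this order (a step that is already met when the one before it is completed fails the run):
1. the tap stands half open and is let go (value of joint tap between 0.665 and 0.905 rad and contact force between the fingers and brewer below 0.1 N), for 0.2 s.
2. the nested lid sits home on the brewer, cover on the inner lid, and is let go (z of inner_lid in the frame of brewer between 0.14 and 0.147 m and horizontal distance between inner_lid and rim below 0.004 m and angle between inner_lid's own z axis and vertical below 0.04 rad and z of outer_lid in the frame of inner_lid below 0.008 m and contact force between the fingers and inner_lid below 0.1 N and contact force between the fingers and outer_lid below 0.1 N), for 0.2 s.
At the end, for the whole second after the job is handed in: Tap within 7 degrees of half open; inner lid home and untouched (height 3 mm, centre 4 mm, level 2 degrees); fingers hold the wooden cover at rest, level within 11 degrees, touching nothing else, its lowest edge 5 mm or more above the knob's top; cup within 20 mm of its place (value of joint tap between 0.665 and 0.905 rad and z of inner_lid in the frame of brewer between 0.14 and 0.147 m and horizontal distance between inner_lid and rim below 0.004 m and angle between inner_lid's own z axis and vertical below 0.04 rad and linear speed of inner_lid below 0.02 m/s and contact force between the fingers and inner_lid below 0.1 N and z of outer_lid in the frame of knob_top above 0.005 m and angle between each of outer_lid, espresso_cup's own z axis and vertical below 0.2 rad and linear speed of outer_lid below 0.03 m/s and contact force between the fingers and outer_lid above 1 N and contact force between outer_lid and inner_lid below 0.05 N and contact force between outer_lid and brewer below 0.05 N and distance of espresso_cup from where it was at the start of the episode below 0.02 m); the arm keeps its last pose, push and grip.
It fails at once if the cover and the inner lid come apart by more than 10 mm while the inner lid is not home in the brewer, or the inner lid is pulled up or shifted as the cover leaves it (z of outer_lid in the frame of inner_lid above 0.014 m and (z of inner_lid in the frame of brewer above 0.149 m or z of inner_lid in the frame of brewer below 0.136 m or horizontal distance between inner_lid and rim above 0.006 m or angle between inner_lid's own z axis and vertical above 0.08 rad)).
It fails at once if the lid is dropped (falls freely faster than 0.4 m/s, about 8 mm) (contact force between the fingers and inner_lid below 0.05 N and contact force between the fingers and outer_lid below 0.05 N and linear speed of inner_lid above 0.4 m/s).
It fails at once if the cup under the spout is shoved more than 20 mm or tipped (distance of espresso_cup from where it was at the start of the episode above 0.02 m or angle between espresso_cup's own z axis and vertical above 0.3 rad).
It fails at once if the jar, the timer or the lemon is moved more than 40 mm (distance of any of jam_jar, kitchen_timer, lemon from where it was at the start of the episode above 0.04 m).
It also fails if it takes over 62 s, if anything falls off the work surface, if the arm or the gripper's body presses on something with over 40 N, if the wrist force passes 120 N, or if a joint passes its speed limit or range.

## Working session

There is one attempt and no reset: what is moved stays moved. The work goes in short steps, Python scripts to look and compute and a tool call to move; the robot and the scene stay as the last step left them, time stands still between calls to the robot, and variables do not carry over. Pictures are saved under pics/ and viewed, at most 10 in all, crops included, and the job is handed in when it is done.

Besides the shell and the picture viewer there is one more tool, called by a JSON object that holds its "api" and its "payload". drive_tool: Moves the arm, as the interface text tells. Its arguments: {"type":"object","properties":{"moves":{"type":"array"},"gripper":{"type":"number"},"newtons":{"type":"number"}},"required":["moves"]}

```bash
mkdir -p pics
cat > h.py <<'E'
import numpy as np, cv2
from rig import observe, snapshot, calibration, sign_off
def K(c,h=480): return h/2/np.tan(np.radians(c['fov_y'])/2)
def cloud(d,c):
    f=K(c); v,u=np.mgrid[:480,:640]
    P=np.stack([(u-c['cx'])/f*d,(v-c['cy'])/f*d,d],-1)
    W=(P-np.array(c['t']))@np.array(c['R']); W[d<=0]=np.nan
    return W
E
python3 - <<'E'
from h import *
print({k:np.round(v,3).tolist() for k,v in observe().items()})
for n in ("scene","top"):
    p,d=snapshot(n); c=calibration(n); np.savez(n,p=p,d=d,**c)
    cv2.imwrite(f"pics/{n}0.png",p[...,::-1]); print(n,c,(d>0).mean())
E
```

```text
{'clock': 0.0, 'joint_positions': [1.05, 0.131, 1.489, 0.0, 1.523, -0.085], 'qvel': [-0.0, 0.002, 0.0, -0.001, -0.001, -0.002], 'joint_torque': [0.0, -56.941, -50.055, -0.0, 0.015, -0.0], 'eef_pos': [0.253, 0.543, 0.23], 'ee_rot': [0.216, 0.976, -0.001, -0.0], 'wrist_force': [0.462, -0.002, 0.542], 'moment': [-0.04, 0.04, -0.055], 'grasp_force': 0.0, 'grip_width': 0.085}
scene {'fov_y': 53.089731608725444, 'cx': 317.6645977226699, 'cy': 243.64718599393507, 'R': array([[ 0.51036622, -0.85989127, -0.01064552],
       [-0.62104601, -0.35998663, -0.69621224],
       [ 0.59483458,  0.36193456, -0.71775705]]), 't': array([-0.46714236,  0.28793725,  0.78539642])} 0.9958984375
top {'fov_y': 52.77761759489308, 'cx': 317.76979921572354, 'cy': 235.1971011084762, 'R': array([[-0.01214492, -0.99987276, -0.0103427 ],
       [-0.98870142,  0.01355342, -0.14928432],
       [ 0.1494055 ,  0.0084128 , -0.98874022]]), 't': array([-0.25343019,  0.5261469 ,  1.04753046])} 0.9960188802083333
```

View pics/scene0.png

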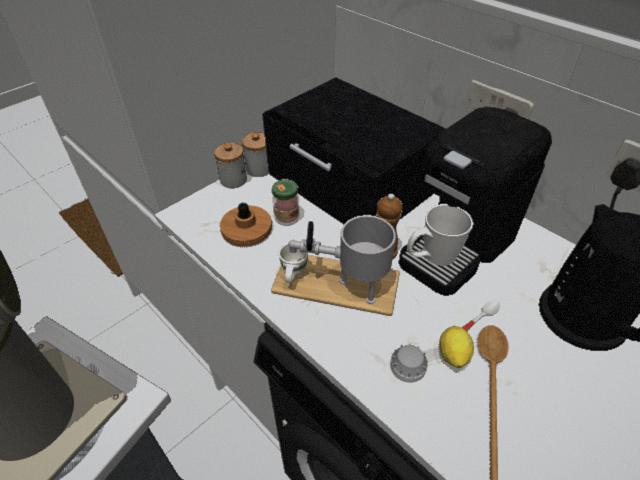

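View pics/top0.png

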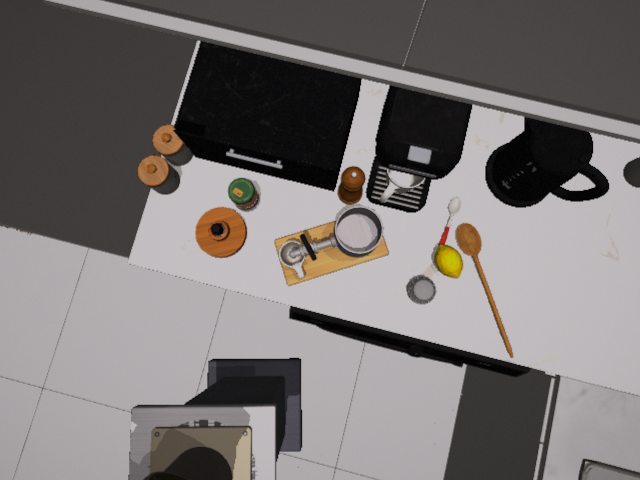

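The scene view shows the lid at (245,223) with the knob at (243,208), the tap bar at (310,235) and the chamber at (367,240). The top view shows the lid at (220,232) with the knob at (217,229), the bar at (308,247) and the chamber at (358,230). Next I'll measure them from both views.

```bash
cat >> h.py <<'E'
from scipy.optimize import least_squares
def circ(P):
    f=lambda q:np.hypot(P[:,0]-q[0],P[:,1]-q[1])-q[2]
    r=least_squares(f,[*P[:,:2].mean(0),.04],loss='soft_l1',f_scale=.002); return r.x
def hullcirc(P):
    h=cv2.convexHull(P[:,:2].astype(np.float32))[:,0]
    return circ(h)
E
python3 - <<'E'
from h import *
box={"scene":dict(lid=(215,195,278,250),cham=(335,212,400,282),tap=(300,218,322,256)),
"top":dict(lid=(190,203,250,262),cham=(328,200,388,262),tap=(296,228,322,268))}
for n in box:
    z=dict(np.load(n+".npz")); W=cloud(z['d'],z); p=z['p'].astype(int)
    def g(k):
        a,b,c,d=box[n][k]; w=W[b:d,a:c].reshape(-1,3); q=p[b:d,a:c].reshape(-1,3); m=np.isfinite(w[:,0]); return w[m],q[m]
    w,q=g('lid')
    # worktop check
    for lo,hi,nm in((.015,.030,'cover'),(.042,.052,'collar'),(.066,.085,'knob')):
        s=w[(w[:,2]>lo)&(w[:,2]<hi)]; 
        if len(s)>5: print(n,nm,len(s),s[:,2].round(4)[::max(1,len(s)//6)],hullcirc(s).round(4),s.mean(0).round(4))
    w,q=g('cham'); s=w[(w[:,2]>.148)&(w[:,2]<.165)]
    print(n,'rim',len(s),np.median(s[:,2]).round(4),circ(s).round(4),hullcirc(s).round(4))
    w,q=g('tap'); s=w[(w[:,2]>.128)&(w[:,2]<.15)&(q.sum(1)<150)]
    c=s.mean(0); u,sv,vt=np.linalg.svd(s[:,:2]-c[:2]); t=(s[:,:2]-c[:2])@vt[0]
    print(n,'tap',len(s),c.round(4),np.percentile(s[:,2],[5,50,95]).round(4),'dir deg',np.degrees(np.arctan2(vt[0,1],vt[0,0])).round(1),'mid',(c[:2]+vt[0]*(t.min()+t.max())/2).round(4),'len',np.ptp(t).round(4))
    w=W.reshape(-1,3);q=p.reshape(-1,3)
    m=(w[:,2]>.005)&(w[:,2]<.02)&(np.abs(w[:,0]-.5)<.25)&(q[:,0]-q[:,2]>50)&(w[:,1]<.18)&(w[:,1]>-.2)&(q[:,1]<230)
    s=w[m]; r=cv2.minAreaRect(s[:,:2].astype(np.float32)); print(n,'board',r)
    m=np.isfinite(w[:,0])&(q.min(1)>150)&(np.abs(w[:,2])<.02)&(np.abs(w[:,0]-.5)<.2)&(np.abs(w[:,1])<.3); print('table',np.median(w[m,2]))
E
```

```text
scene cover 1224 [0.0238 0.0232 0.0228 0.024  0.0246 0.0155] [ 0.5393 -0.0384  0.0603] [ 0.5286 -0.045   0.023 ]
scene collar 162 [0.0506 0.0431 0.045  0.0437 0.0445 0.0453] [ 0.5597 -0.0519  0.0461] [ 0.5359 -0.0452  0.0469]
scene knob 104 [0.0806 0.0663 0.0741 0.0737 0.0744 0.0673 0.0666] [ 0.5591 -0.0637  0.0411] [ 0.5488 -0.0508  0.0728]
scene rim 581 0.1547 [ 0.5152 -0.3428  0.0468] [ 0.5161 -0.3426  0.049 ]
scene tap 105 [ 0.4799 -0.2431  0.137 ] [0.1315 0.1376 0.1394] dir deg -152.8 mid [ 0.4828 -0.2416] len 0.0532
scene board ((0.5035004615783691, -0.10272182524204254), (0.24355590343475342, 0.1006883829832077), 68.34375762939453)
table 0.0004664382704213639
top cover 1707 [0.0196 0.0213 0.0196 0.0227 0.025  0.0226 0.0168] [ 0.5372 -0.0374  0.0583] [ 0.5353 -0.0387  0.0228]
top collar 163 [0.048  0.0429 0.0463 0.0457 0.0471 0.0442 0.0431] [ 0.5578 -0.0649  0.0492] [ 0.5382 -0.0424  0.0468]
top knob 106 [0.0819 0.0669 0.0727 0.0722 0.0768 0.0722 0.0728] [ 0.5619 -0.0687  0.0468] [ 0.5451 -0.0479  0.0734]
top rim 341 0.1552 [ 0.5155 -0.3427  0.0467] [ 0.516  -0.3428  0.0485]
top tap 123 [ 0.485  -0.2399  0.1375] [0.134  0.1377 0.1411] dir deg -152.6 mid [ 0.4846 -0.2401] len 0.0557
top board ((0.511069118976593, -0.10160073637962341), (0.2505451440811157, 0.11227044463157654), 67.70691680908203)
table -5.6754291386068254e-05
```

Run:
```python
from h import *
for n in ("scene","top"):
    z=dict(np.load(n+".npz")); w=cloud(z['d'],z).reshape(-1,3); q=z['p'].reshape(-1,3).astype(int)
    near=np.hypot(w[:,0]-.538,w[:,1]+.038)
    s=w[(near<.03)&(w[:,2]>.055)]; t=s[s[:,2]>.07]
    print(n,'knob',len(s),np.percentile(s[:,2],[50,90,98]).round(4),hullcirc(s).round(4),'top',len(t),t.mean(0).round(4),hullcirc(t).round(4))
    s=w[(near<.03)&(w[:,2]>.04)&(w[:,2]<.052)]; print(' collar',hullcirc(s).round(4))
    s=w[(near<.07)&(w[:,2]>.017)&(w[:,2]<.028)]; print(' cover',hullcirc(s).round(4))
    # board: only near brewer
    d=np.hypot(w[:,0]-.5,w[:,1]+.29)
    s=w[(d<.16)&(w[:,2]>.006)&(w[:,2]<.018)&(q[:,0]-q[:,2]>50)&(w[:,1]<-.15)]
    s=s[(s[:,1]>-.42)]
    r=cv2.minAreaRect(s[:,:2].astype(np.float32)); print(' board',np.round(r[0],4),np.round(r[1],4),r[2])
    # other tall things: 
    for nm,c in (('jar',(.61,-.085)),):
        s=w[(np.hypot(w[:,0]-c[0],w[:,1]-c[1])<.06)&(w[:,2]>.08)&(w[:,2]<.1)]; print(nm,hullcirc(s).round(4))
```

```text
scene knob 116 [0.0698 0.0751 0.0761] [ 0.5349 -0.038   0.0108] top 57 [ 0.5347 -0.038   0.0738] [ 0.5349 -0.0377  0.0105]
 collar [ 0.5361 -0.037   0.0219]
 cover [ 0.5404 -0.0396  0.0615]
 board [ 0.5229 -0.282 ] [0.1638 0.2419] 16.683284759521484
jar [ 0.6152 -0.0937  0.0291]
top knob 104 [0.072  0.0751 0.0767] [ 0.5358 -0.0368  0.0113] top 74 [ 0.5361 -0.0374  0.0732] [ 0.5363 -0.037   0.0106]
 collar [ 0.536  -0.0371  0.0212]
 cover [ 0.5369 -0.0369  0.0579]
 board [ 0.5265 -0.282 ] [0.1661 0.2425] 16.800325393676758
jar [ 0.6151 -0.0941  0.0286]
```

{"api": "drive_tool", "payload": {"moves": [[[20,-60,20],[0,0,-10]],[[40,-120,20],[0,0,-20]],[[60,-180,20],[0,0,-30]],[[80,-240,20],[0,0,-40]],[[95,-300,20],[0,0,-50]]], "gripper": 0.55}}

```text
clock: 0.72
eef_pos: [0.347, 0.2471, 0.2509]
ee_rot: [0.611, 0.792, -0.0, 0.0]
wrist_force: [0.8, -0.2, 0.3]
grip_width: 0.0384
grasp_force: 0.0
```

{"api": "drive_tool", "payload": {"moves": [[[20,-60,0],[0,0,-10]],[[40,-120,0],[0,0,-20]],[[60,-180,0],[0,0,-30]],[[75,-240,0],[0,0,-40]],[[90,-300,0],[0,0,-50]]]}}

```text
clock: 1.35
eef_pos: [0.4367, -0.0522, 0.2511]
ee_rot: [0.888, 0.459, 0.0, -0.0]
wrist_force: [1.3, 0.7, 0.7]
grip_width: 0.0385
grasp_force: 0.0
```

{"api": "drive_tool", "payload": {"moves": [[[15,-60,0],[0,0,-10]],[[30,-120,0],[0,0,-20]],[[46,-184,0],[0,0,-27.7]],[[46,-184,-30],[0,0,-27.7]],[[46,-184,-30],[0,0,-27.7]]]}}

```text
clock: 1.98
eef_pos: [0.4808, -0.2338, 0.2179]
ee_rot: [0.972, 0.236, -0.002, -0.002]
wrist_force: [-0.9, 0.9, 0.3]
grip_width: 0.0385
grasp_force: 0.0
```

Run:
```python
from h import *
o=observe(); print({k:np.round(v,4).tolist() for k,v in o.items()})
c=calibration('wrist'); p,d=snapshot('wrist'); print(c); np.savez('w1',p=p,d=d,**c)
cv2.imwrite('pics/w1.png',p[...,::-1])
```

```text
{'clock': 1.975, 'joint_positions': [-0.5485, -0.0335, 1.6818, 0.0001, 1.4999, 0.5466], 'qvel': [0.0292, -0.0434, -0.0311, 0.0028, 0.0301, 0.0013], 'joint_torque': [-1.2072, -47.599, -50.5413, -0.1396, -0.7532, -0.026], 'eef_pos': [0.4808, -0.2338, 0.2179], 'ee_rot': [0.9718, 0.2356, -0.0023, -0.0024], 'wrist_force': [-0.858, 0.9034, 0.2913], 'moment': [0.0335, -0.0286, -0.0231], 'grasp_force': 0.0, 'grip_width': 0.0385}
{'fov_y': 65.70646984690485, 'cx': 324.7129944825107, 'cy': 237.76752168939078, 'R': array([[ 0.45820426, -0.88882842, -0.00573623],
       [-0.85692053, -0.44345099,  0.26275163],
       [-0.23608485, -0.11547842, -0.96484645]]), 't': array([-0.42544549,  0.27875425,  0.45102518])}
```

{"api": "drive_tool", "payload": {"moves": [[[0,0,-20],[0,0,0]],[[0,0,-40],[0,0,0]],[[0,0,-55],[0,0,0]],[[0,0,-55],[0,0,0]],[[0,0,-55],[0,0,0]]]}}

```text
clock: 2.65
eef_pos: [0.483, -0.2341, 0.1667]
ee_rot: [0.972, 0.236, 0.0, 0.0]
wrist_force: [-0.4, 0.7, -0.0]
grip_width: 0.0383
grasp_force: 0.0
```

View pics/w1.png

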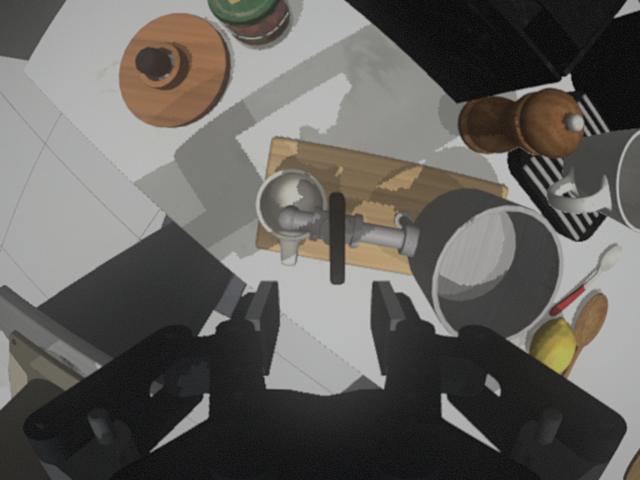

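The wrist view shows the bar upright at (337,238) between the fingers at (265,320) and (385,320), so the yaw matches. I need to shift by (1, -6) mm and go down.

{"api": "drive_tool", "payload": {"moves": [[[1,-6,0],[0,0,0]],[[1,-6,-20],[0,0,0]],[[1,-6,-46],[0,0,0]],[[1,-6,-46],[0,0,0]],[[1,-6,-46],[0,0,0]]]}}

```text
clock: 3.28
eef_pos: [0.4838, -0.2402, 0.1204]
ee_rot: [0.972, 0.236, -0.0, -0.0]
wrist_force: [0.1, 0.4, -0.1]
grip_width: 0.0384
grasp_force: 0.0
```

{"api": "drive_tool", "payload": {"moves": [[[0,0,0],[0,0,0]],[[0,0,0],[0,0,0]],[[0,0,0],[0,0,0]],[[0,0,0],[0,0,0]]], "gripper": 1, "newtons": 30}}

```text
clock: 3.78
eef_pos: [0.4843, -0.2403, 0.1215]
ee_rot: [0.972, 0.236, 0.001, 0.0]
wrist_force: [-1.8, 2.1, 5.9]
grip_width: 0.0093
grasp_force: 32.2
```

{"api": "drive_tool", "payload": {"moves": [[[0,0,0],[0,0,7]],[[0,0,0],[0,0,14]],[[0,0,0],[0,0,21]],[[0,0,0],[0,0,28]],[[0,0,0],[0,0,35]]]}}

```text
clock: 4.4
eef_pos: [0.4851, -0.241, 0.1216]
ee_rot: [0.855, 0.519, 0.001, 0.002]
wrist_force: [2.7, -2.8, 0.8]
grip_width: 0.0092
grasp_force: 31.5
```

{"api": "drive_tool", "payload": {"moves": [[[0,0,0],[0,0,0]],[[0,0,0],[0,0,0]]]}}

```text
clock: 4.65
eef_pos: [0.4851, -0.241, 0.1215]
ee_rot: [0.857, 0.516, 0.001, 0.002]
wrist_force: [5.5, -3.2, 2.8]
grip_width: 0.0093
grasp_force: 31.7
```

{"api": "drive_tool", "payload": {"moves": [[[0,0,0],[0,0,0]],[[0,0,0],[0,0,0]],[[0,0,0],[0,0,0]],[[0,0,0],[0,0,0]]], "gripper": 0.6}}

```text
clock: 5.15
eef_pos: [0.4835, -0.24, 0.12]
ee_rot: [0.856, 0.517, -0.0, -0.0]
wrist_force: [0.2, 0.6, 0.2]
grip_width: 0.0339
grasp_force: 0.0
```

{"api": "drive_tool", "payload": {"moves": [[[0,0,30],[0,0,0]],[[0,0,80],[0,0,0]],[[0,0,130],[0,0,0]],[[-60,60,130],[0,0,0]],[[-60,120,130],[0,0,0]]]}}

```text
clock: 5.78
eef_pos: [0.4258, -0.1348, 0.2509]
ee_rot: [0.857, 0.516, 0.0, 0.0]
wrist_force: [1.6, 1.2, -0.6]
grip_width: 0.0341
grasp_force: 0.0
```

Run:
```python
from h import *
for n in ("top","scene"):
    p,d=snapshot(n); c=calibration(n); w=cloud(d,c).reshape(-1,3); q=p.reshape(-1,3).astype(int)
    cv2.imwrite(f'pics/{n}1.png',p[...,::-1])
    s=w[(np.hypot(w[:,0]-.484,w[:,1]+.240)<.04)&(w[:,2]>.128)&(w[:,2]<.15)&(q.sum(1)<150)]
    if len(s)<20: print(n,len(s)); continue
    m=s.mean(0); vt=np.linalg.svd(s[:,:2]-m[:2])[2]; t=(s[:,:2]-m[:2])@vt[0]
    print(n,len(s),m.round(4),np.degrees(np.arctan2(*vt[0,::-1]))%180,np.ptp(t))
```

```text
top 135 [ 0.4842 -0.2402  0.1373] 62.650645506636565 0.055497693656067076
scene 149 [ 0.4811 -0.242   0.1359] 62.57207897755141 0.05602417697466605
```

The tap bar now stands at 62.6°, and the brewer's y axis is at about 17.2°, so the tap is at about 45°. Next, the knob.

{"api": "drive_tool", "payload": {"moves": [[[55,30,0],[0,0,0]],[[90,70,0],[0,0,0]],[[110,97,-50],[0,0,0]],[[110,97,-110],[0,0,0]],[[110,97,-110],[0,0,0]]], "gripper": 0.45}}

```text
clock: 6.5
eef_pos: [0.5325, -0.0368, 0.1346]
ee_rot: [0.855, 0.518, -0.004, -0.004]
wrist_force: [0.1, -0.7, -0.0]
grip_width: 0.047
grasp_force: 0.0
```

{"api": "drive_tool", "payload": {"moves": [[[0,0,0],[0,0,0]],[[0,0,0],[0,0,0]]]}}

```text
clock: 6.75
eef_pos: [0.5389, -0.0386, 0.1439]
ee_rot: [0.856, 0.517, 0.002, 0.002]
wrist_force: [-0.2, 0.1, 0.8]
grip_width: 0.0471
grasp_force: 0.0
```

Run:
```python
from h import *
print(observe()['eef_pos'].round(4)); c=calibration('wrist'); p,d=snapshot('wrist'); np.savez('w2',p=p,d=d,**c)
cv2.imwrite('pics/w2.png',p[...,::-1])
# project knob top / collar into fisheye
f=480/np.radians(c['fov_y'])
f=K(c)
for X in ([.5355,-.0375,.074],[.5355,-.0375,.047]):
    P=np.array(c['R'])@X+c['t']; th=np.arctan2(np.hypot(P[0],P[1]),P[2]); a=np.arctan2(P[1],P[0]); print(c['cx']+f*th*np.cos(a),c['cy']+f*th*np.sin(a))
```

```text
[ 0.5389 -0.0386  0.1439]
319.0505400789342 255.77810106684828
319.4276519603999 243.46898515835323
```

View pics/w2.png

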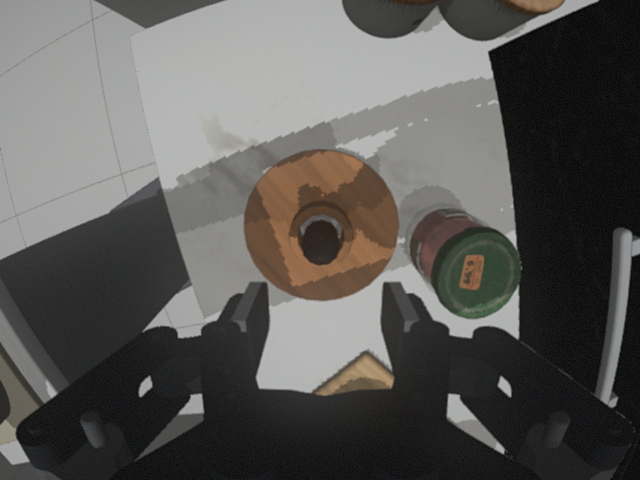

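The wrist view shows the knob's disc near (321,247), the collar around (322,232) and the fingers at (255,320) and (395,320). I predicted (319,256), so I'll settle the arm and measure the knob more closely.

{"api": "drive_tool", "payload": {"moves": [[[0,0,0],[0,0,0]],[[0,0,0],[0,0,0]]]}}

```text
clock: 7.05
eef_pos: [0.5372, -0.0379, 0.1412]
ee_rot: [0.856, 0.517, 0.001, 0.0]
wrist_force: [0.5, 0.3, -0.3]
grip_width: 0.0471
grasp_force: 0.0
```

```bash
cat >> h.py <<'E'
def proj(c,X):
    P=np.array(c['R'])@X+c['t']; th=np.arctan2(np.hypot(P[0],P[1]),P[2]); a=np.arctan2(P[1],P[0]); f=K(c)
    return np.array([c['cx']+f*th*np.cos(a),c['cy']+f*th*np.sin(a)])
def wcloud(d,c):
    f=K(c); v,u=np.mgrid[:480,:640]; x=u-c['cx'];y=v-c['cy']; r=np.hypot(x,y)+1e-9; s=np.tan(r/f)/r
    W=(np.stack([x*s*d,y*s*d,d],-1)-np.array(c['t']))@np.array(c['R']); W[d<=0]=np.nan; return W
E
python3 - <<'E'
from h import *
print(observe()['eef_pos'].round(4),observe()['ee_rot'].round(4)); c=calibration('wrist'); p,d=snapshot('wrist')
w=wcloud(d,c)[150:275,240:400].reshape(-1,3)
near=np.hypot(w[:,0]-.536,w[:,1]+.037)
for lo,hi,r in((.066,.085,.03),(.042,.052,.035),(.018,.029,.08)):
    s=w[(w[:,2]>lo)&(w[:,2]<hi)&(near<r)]; print(len(s),np.median(s[:,2]).round(4),s.mean(0).round(4),hullcirc(s).round(4))
print(proj(c,[.5355,-.0375,.074]))
cv2.imwrite('pics/w3.png',cv2.resize(p[180:300,240:400,::-1],None,fx=4,fy=4))
E
```

```text
[ 0.5372 -0.0379  0.1412] [8.557e-01 5.174e-01 5.000e-04 4.000e-04]
1159 0.0725 [ 0.5387 -0.0329  0.072 ] [ 0.5382 -0.0338  0.0116]
1522 0.046 [ 0.54   -0.0306  0.0459] [ 0.5383 -0.0342  0.0216]
13069 0.0221 [ 0.5434 -0.0235  0.0222] [ 0.5381 -0.0338  0.0573]
[322.4961688  256.73505517]
```

View pics/w3.png

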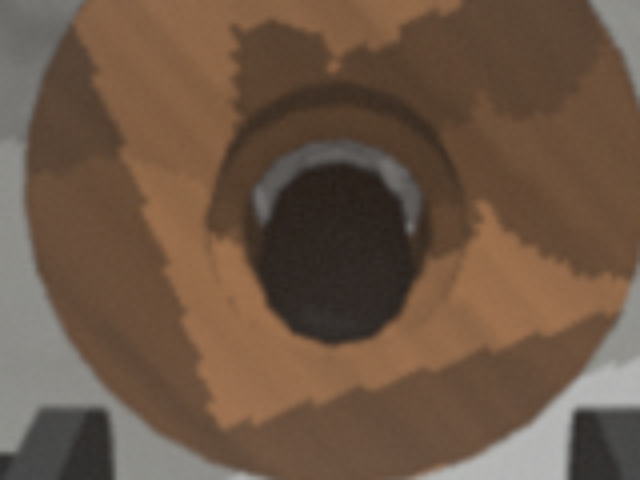

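The crop puts the knob's top disc at about (324,247). That is about 4 mm off the top and scene views along the pad direction, while across the pads all three agree. I'll grip using the top and scene value and check the lid's offset once it is held.

{"api": "drive_tool", "payload": {"moves": [[[-1,1,-25],[0,0,0]],[[-1,1,-50],[0,0,0]],[[-1,1,-75],[0,0,0]],[[-1,1,-90],[0,0,0]],[[-1,1,-90],[0,0,0]]]}}

```text
clock: 7.72
eef_pos: [0.5347, -0.0365, 0.0491]
ee_rot: [0.856, 0.518, -0.001, -0.001]
wrist_force: [-0.2, 0.0, 0.6]
grip_width: 0.047
grasp_force: 0.0
```

{"api": "drive_tool", "payload": {"moves": [[[0,0,0],[0,0,0]],[[0,0,0],[0,0,0]]]}}

```text
clock: 7.98
eef_pos: [0.5368, -0.0369, 0.0516]
ee_rot: [0.856, 0.517, 0.001, 0.001]
wrist_force: [-0.1, -0.4, 0.0]
grip_width: 0.0469
grasp_force: 0.0
```

{"api": "drive_tool", "payload": {"moves": [[[0,0,0],[0,0,0]],[[0,0,0],[0,0,0]],[[0,0,0],[0,0,0]],[[0,0,0],[0,0,0]]], "gripper": 1, "newtons": 60}}

```text
clock: 8.48
eef_pos: [0.5366, -0.0369, 0.0511]
ee_rot: [0.856, 0.517, 0.001, 0.001]
wrist_force: [1.9, 0.1, 6.1]
grip_width: 0.0219
grasp_force: 58.9
```

{"api": "drive_tool", "payload": {"moves": [[[0,0,5],[0,0,0]],[[0,0,10],[0,0,0]],[[0,0,20],[0,0,0]],[[0,0,30],[0,0,0]],[[0,0,30],[0,0,0]]]}}

```text
clock: 9.1
eef_pos: [0.5368, -0.0369, 0.0818]
ee_rot: [0.856, 0.518, 0.001, 0.001]
wrist_force: [0.7, -0.9, -3.2]
grip_width: 0.0214
grasp_force: 59.0
```

```bash
cat >> h.py <<'E'
def lidfix(zc,x,y):
    for n in ("top","scene"):
        p,d=snapshot(n); c=calibration(n); w=cloud(d,c).reshape(-1,3); q=p.reshape(-1,3).astype(int)
        s=w[(np.hypot(w[:,0]-x,w[:,1]-y)<.075)&(np.abs(w[:,2]-zc)<.02)&(q[:,0]-q[:,2]>30)]
        if len(s)<30: print(n,len(s));continue
        t=s[np.abs(s[:,2]-np.median(s[:,2]))<.005]
        A=np.c_[t[:,:2]-t[:,:2].mean(0),np.ones(len(t))]; k=np.linalg.lstsq(A,t[:,2],rcond=None)[0]
        print(n,len(s),'z',np.median(s[:,2]).round(4),'slope',k[:2].round(3),'hull',hullcirc(t).round(4))
        cv2.imwrite(f'pics/{n}_l.png',p[...,::-1])
    o=observe(); print(o['clock'],o['eef_pos'].round(4),o['grip_width'],o['grasp_force'],o['wrist_force'].round(1))
E
python3 -c "
from h import *
lidfix(.053,.5365,-.037)"
```

```text
top 1111 z 0.0534 slope [ 0.007 -0.   ] hull [ 0.535  -0.0377  0.0562]
scene 1412 z 0.0531 slope [0.007 0.   ] hull [ 0.5347 -0.0367  0.0573]
9.2 [ 0.5359 -0.0368  0.0805] 0.02124846666321951 59.02743726968765 [-0.3 -0.5 -4. ]
```

{"api": "drive_tool", "payload": {"moves": [[[0,0,30],[0,0,0]],[[0,0,70],[0,0,0]],[[0,0,115],[0,0,0]],[[0,-20,150],[0,0,0]],[[-2,-50,165],[0,0,0]]]}}

```text
clock: 9.82
eef_pos: [0.5348, -0.0868, 0.2479]
ee_rot: [0.855, 0.518, 0.001, 0.001]
wrist_force: [0.6, 0.1, -4.7]
grip_width: 0.0214
grasp_force: 59.6
```

{"api": "drive_tool", "payload": {"moves": [[[-4,-45,0],[0,0,0]],[[-8,-90,0],[0,0,0]],[[-12,-135,0],[0,0,0]],[[-15,-180,0],[0,0,0]],[[-17,-220,0],[0,0,0]]]}}

```text
clock: 10.45
eef_pos: [0.5161, -0.3082, 0.2445]
ee_rot: [0.856, 0.517, -0.0, -0.0]
wrist_force: [1.0, 0.8, -3.1]
grip_width: 0.0214
grasp_force: 59.6
```

{"api": "drive_tool", "payload": {"moves": [[[-1,-22,0],[0,0,0]],[[-1,-34,0],[0,0,0]],[[-1,-36,0],[0,0,0]],[[-1,-36,0],[0,0,0]],[[-1,-36,0],[0,0,0]]]}}

```text
clock: 11.08
eef_pos: [0.5161, -0.3417, 0.2454]
ee_rot: [0.855, 0.518, 0.0, -0.0]
wrist_force: [-0.8, -0.1, -3.3]
grip_width: 0.0216
grasp_force: 59.6
```

```bash
python3 -c "
from h import *
lidfix(.223,.5165,-.343)"
```

```text
top 1366 z 0.217 slope [ 0.001 -0.003] hull [ 0.5149 -0.3381  0.0575]
scene 2462 z 0.2177 slope [0.008 0.   ] hull [ 0.5143 -0.3377  0.0577]
11.175 [ 0.5161 -0.342   0.2455] 0.0214961391988234 59.57560517359525 [-0.6  0.1 -3.3]
```

Run:
```python
from h import *
z=dict(np.load('w1.npz')); w=wcloud(z['d'],z).reshape(-1,3); q=z['p'].reshape(-1,3).astype(int)
def sel(x,y,r,lo,hi): return w[(np.hypot(w[:,0]-x,w[:,1]-y)<r)&(w[:,2]>lo)&(w[:,2]<hi)]
s=sel(.516,-.343,.07,.150,.162); print('rim',len(s),np.median(s[:,2]),hullcirc(s).round(4),circ(s).round(4))
s=sel(.484,-.240,.04,.130,.145); print('tap',len(s),s.mean(0).round(4),np.round(cv2.minAreaRect(s[:,:2].astype(np.float32))[0],4))
s=sel(.536,-.037,.03,.066,.085); print('knob',len(s),hullcirc(s).round(4))
z=dict(np.load('w2.npz')); w=wcloud(z['d'],z).reshape(-1,3)
s=sel(.536,-.037,.03,.066,.085); print('w2 knob',len(s),hullcirc(s).round(4)); 
print('w2',z['R'].round(3).tolist(), (-z['R'].T@z['t']).round(4))
# now
c=calibration('wrist'); p,d=snapshot('wrist'); cv2.imwrite('pics/w4.png',p[...,::-1]); w=wcloud(d,c).reshape(-1,3)
s=sel(.484,-.240,.04,.128,.145); print('now tap',len(s)); 
if len(s)>20: print(s.mean(0).round(4),np.round(cv2.minAreaRect(s[:,:2].astype(np.float32))[0],4))
s=sel(.516,-.34,.08,.21,.225); print('cover',len(s),np.median(s[:,2]),hullcirc(s).round(4))
s=sel(.516,-.34,.035,.235,.25); print('collar',len(s),np.median(s[:,2]) if len(s) else 0); 
if len(s)>9: print(hullcirc(s).round(4))
```

```text
rim 2756 0.15458538150644674 [ 0.5177 -0.3406  0.049 ] [ 0.5178 -0.3396  0.0466]
tap 1310 [ 0.4878 -0.2367  0.1366] [ 0.4867 -0.2373]
knob 526 [ 0.538  -0.0352  0.0115]
w2 knob 1130 [ 0.5382 -0.0341  0.0117]
w2 [[0.885, -0.465, 0.005], [-0.45, -0.855, 0.258], [-0.115, -0.231, -0.966]] [0.569  0.0214 0.2858]
now tap 1280
[ 0.4875 -0.2382  0.1359] [ 0.4867 -0.2374]
cover 26031 0.2164039381307085 [ 0.5163 -0.3359  0.0577]
collar 2633 0.24028048582984646
[ 0.5168 -0.3352  0.0212]
```

View pics/w4.png

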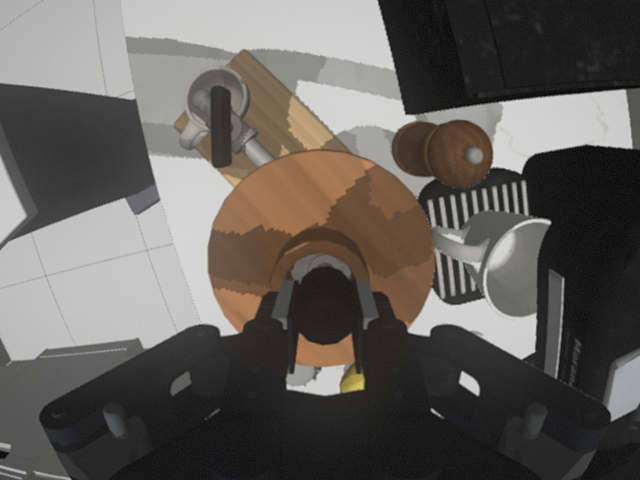

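The wrist view shows the knob between the pads at about (327,300) and the collar centred near (321,285), so the cover has slid within its play. I'll measure the knob itself from the wrist depth.

Run:
```python
from h import *
o=observe(); c=calibration('wrist'); p,d=snapshot('wrist'); W=wcloud(d,c)
np.savez('w5',p=p,d=d,**c)
R=W[255:350,298:356]; s=R.reshape(-1,3); s=s[np.isfinite(s[:,0])]
print(np.histogram(s[:,2],np.arange(.2,.30,.005)))
t=s[(s[:,2]>.262)&(s[:,2]<.275)]; print(len(t),t.mean(0).round(4),np.median(t[:,2]).round(4),hullcirc(t).round(4),o['eef_pos'].round(4))
im=p[240:360,260:400,::-1]; cv2.imwrite('pics/w5.png',cv2.resize(im,None,fx=5,fy=5,interpolation=cv2.INTER_CUBIC))
for e in (-.004,0,.004):
  X=np.array([.5161,-.342,.2685])+e*np.array([.47,.883,0])+[.0022,.0026,0]; print(e,((proj(c,X)-[260,240])*5).round(0))
  # rear/front edges
```

```text
(array([   0,  290,  401,  501,    7,    2,    0,  206,  356,  247,  272,
        303,  598, 2277,   32,    0,    0,    0,    0]), array([0.2  , 0.205, 0.21 , 0.215, 0.22 , 0.225, 0.23 , 0.235, 0.24 ,
       0.245, 0.25 , 0.255, 0.26 , 0.265, 0.27 , 0.275, 0.28 , 0.285,
       0.29 , 0.295]))
2758 [ 0.5185 -0.3377  0.2665] 0.2669 [ 0.5193 -0.3407  0.0133] [ 0.516  -0.3421  0.2455]
-0.004 [340. 466.]
0 [341. 418.]
0.004 [342. 369.]
```

View pics/w5.png

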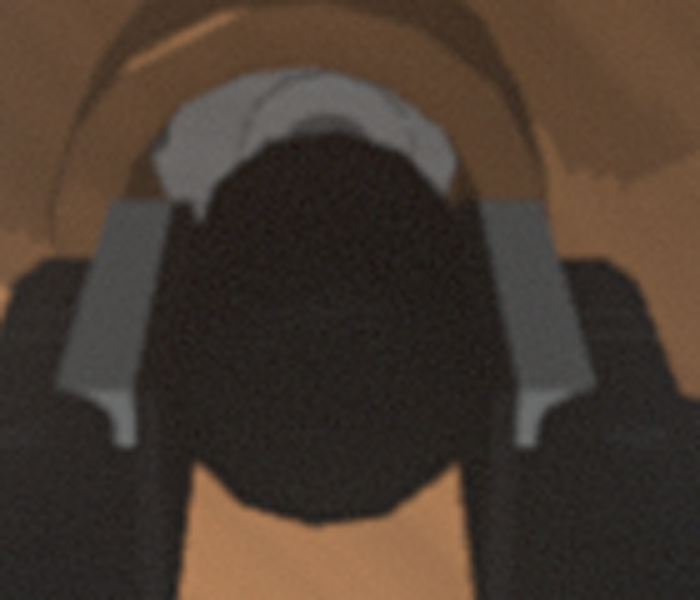

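All three cameras agree: the cover must move about (+1.3, -4.7) mm to sit over the rim, and the knob about (0, -4.5) mm. I'll apply that, lower the lid to just above the mouth and check again.

{"api": "drive_tool", "payload": {"moves": [[[0,-2.5,0],[0,0,0]],[[0,-4.5,-10],[0,0,0]],[[0,-4.5,-22],[0,0,0]],[[0,-4.5,-32],[0,0,0]],[[0,-4.5,-32],[0,0,0]]]}}

```text
clock: 11.9
eef_pos: [0.515, -0.3466, 0.2112]
ee_rot: [0.856, 0.517, -0.001, -0.002]
wrist_force: [0.0, 0.9, -3.2]
grip_width: 0.0214
grasp_force: 59.6
```

{"api": "drive_tool", "payload": {"moves": [[[0,0,0],[0,0,0]],[[0,0,0],[0,0,0]]]}}

```text
clock: 12.15
eef_pos: [0.5161, -0.3474, 0.214]
ee_rot: [0.856, 0.518, 0.0, 0.001]
wrist_force: [0.2, 0.2, -3.7]
grip_width: 0.0217
grasp_force: 59.6
```

```bash
python3 -c "
from h import *
lidfix(.185,.5165,-.343)
for n in ('top','scene'):
    p,d=snapshot(n); c=calibration(n); w=cloud(d,c).reshape(-1,3); s=w[(np.hypot(w[:,0]-.516,w[:,1]+.343)<.07)&(w[:,2]>.13)&(w[:,2]<.175)]
    print(n,len(s))
"
```

```text
top 1271 z 0.1854 slope [ 0.003 -0.002] hull [ 0.5143 -0.3432  0.0571]
scene 2281 z 0.1861 slope [ 0.006 -0.   ] hull [ 0.5143 -0.3434  0.0576]
12.25 [ 0.516  -0.3474  0.2139] 0.021181849513496498 59.5763602014631 [ 0.1  0.3 -3. ]
top 21
scene 679
```

{"api": "drive_tool", "payload": {"moves": [[[0.4,0.7,-2],[0,0,0]],[[0.4,0.7,-4],[0,0,0]],[[0.4,0.7,-6],[0,0,0]],[[0.4,0.7,-8],[0,0,0]],[[0.4,0.7,-8],[0,0,0]]]}}

```text
clock: 12.98
eef_pos: [0.5161, -0.3464, 0.2049]
ee_rot: [0.856, 0.518, -0.0, -0.0]
wrist_force: [-1.2, 0.3, -3.8]
grip_width: 0.0213
grasp_force: 59.6
```

{"api": "drive_tool", "payload": {"moves": [[[0,0,-1.5],[0,0,0]],[[0,0,-3],[0,0,0]],[[0,0,-3],[0,0,0]]]}}

```text
clock: 13.35
eef_pos: [0.5167, -0.3464, 0.2035]
ee_rot: [0.856, 0.518, 0.0, 0.001]
wrist_force: [-1.0, 4.7, 5.0]
grip_width: 0.0217
grasp_force: 60.6
```

Contact is on the chamfer and the rim pushes the lid toward +y, so I'll yield that way.

{"api": "drive_tool", "payload": {"moves": [[[0,1,0],[0,0,0]],[[0,1,-1],[0,0,0]],[[0,1,-2],[0,0,0]],[[0,1,-2],[0,0,0]]]}}

```text
clock: 13.85
eef_pos: [0.5169, -0.3452, 0.202]
ee_rot: [0.856, 0.518, 0.001, 0.001]
wrist_force: [-1.4, 7.4, 10.5]
grip_width: 0.0217
grasp_force: 61.3
```

{"api": "drive_tool", "payload": {"moves": [[[0,1,0],[0,0,0]],[[0,2,0],[0,0,0]],[[0,2,0],[0,0,0]]]}}

```text
clock: 14.22
eef_pos: [0.5156, -0.3433, 0.199]
ee_rot: [0.856, 0.517, -0.0, -0.001]
wrist_force: [-0.4, 0.8, -4.1]
grip_width: 0.021
grasp_force: 59.6
```

{"api": "drive_tool", "payload": {"moves": [[[0,0,-1.5],[0,0,0]],[[0,0,-3],[0,0,0]],[[0,0,-4],[0,0,0]],[[0,0,-4],[0,0,0]]]}}

```text
clock: 14.72
eef_pos: [0.5161, -0.3435, 0.1961]
ee_rot: [0.856, 0.518, -0.0, -0.0]
wrist_force: [-0.2, 0.1, -4.0]
grip_width: 0.0216
grasp_force: 59.6
```

```bash
python3 -c "
from h import *
lidfix(.167,.5165,-.343)"
```

```text
top 1199 z 0.1677 slope [ 0.003 -0.004] hull [ 0.5145 -0.3392  0.0571]
scene 2220 z 0.1683 slope [0.006 0.001] hull [ 0.5146 -0.3396  0.0576]
14.825 [ 0.5162 -0.3436  0.1963] 0.021353631665891177 59.57477898336947 [ 1.2  0.2 -3.3]
```

{"api": "drive_tool", "payload": {"moves": [[[0,0,-1],[0,0,0]],[[0,0,-2],[0,0,0]],[[0,0,-2],[0,0,0]],[[0,0,-2],[0,0,0]]]}}

```text
clock: 15.32
eef_pos: [0.5164, -0.3437, 0.1952]
ee_rot: [0.856, 0.518, 0.0, 0.0]
wrist_force: [-2.3, 1.0, 5.9]
grip_width: 0.0216
grasp_force: 60.4
```

{"api": "drive_tool", "payload": {"moves": [[[0,0,1],[0,0,0]],[[0,0,1],[0,0,0]],[[0,0,1],[0,0,0]],[[0,0,1],[0,0,0]],[[0,0,1],[0,0,0]]], "gripper": 0.2}}

```text
clock: 15.95
eef_pos: [0.5162, -0.3435, 0.1952]
ee_rot: [0.856, 0.518, 0.0, -0.0]
wrist_force: [-0.2, -0.8, -0.5]
grip_width: 0.0682
grasp_force: 0.0
```

{"api": "drive_tool", "payload": {"moves": [[[0,0,30],[0,0,0]],[[0,0,60],[0,0,0]],[[0,0,80],[0,0,0]],[[0,0,80],[0,0,0]],[[0,0,80],[0,0,0]]]}}

```text
clock: 16.58
eef_pos: [0.5158, -0.3432, 0.2738]
ee_rot: [0.856, 0.518, -0.0, -0.001]
wrist_force: [0.5, -0.1, 0.6]
grip_width: 0.0681
grasp_force: 0.0
```

Run:
```python
from h import *
lidfix(.167,.5165,-.343)
def rep(n,w):
    near=np.hypot(w[:,0]-.516,w[:,1]+.342)
    for nm,lo,hi,r in(('knob',.212,.224,.022),('collar',.186,.196,.028)):
        s=w[(w[:,2]>lo)&(w[:,2]<hi)&(near<r)]
        print(n,nm,len(s),np.median(s[:,2]).round(4) if len(s) else '',hullcirc(s).round(4) if len(s)>9 else '')
for n in ('top','scene'):
    p,d=snapshot(n); rep(n,cloud(d,calibration(n)).reshape(-1,3))
c=calibration('wrist'); p,d=snapshot('wrist'); cv2.imwrite('pics/w6.png',p[...,::-1]); w=wcloud(d,c).reshape(-1,3); rep('wrist',w)
s=w[(np.hypot(w[:,0]-.516,w[:,1]+.342)<.08)&(w[:,2]>.16)&(w[:,2]<.174)]; print('wcover',hullcirc(s).round(4))
```

```text
top 1420 z 0.1668 slope [0.001 0.001] hull [ 0.5148 -0.3398  0.0573]
scene 2313 z 0.1674 slope [0.006 0.004] hull [ 0.5146 -0.3397  0.0575]
16.675 [ 0.5156 -0.3431  0.2734] 0.0684590465685466 0.0 [ 0.5  0.2 -0.3]
top knob 0  
top collar 23 0.1905 [ 0.5145 -0.3396  0.0213]
scene knob 116 0.2172 [ 0.5145 -0.3432  0.0109]
scene collar 226 0.1909 [ 0.5138 -0.3397  0.0214]
wrist knob 1220 0.2166 [ 0.5174 -0.3408  0.0116]
wrist collar 1533 0.1899 [ 0.5167 -0.3375  0.0216]
wcover [ 0.5166 -0.3377  0.0577]
```

View pics/w6.png

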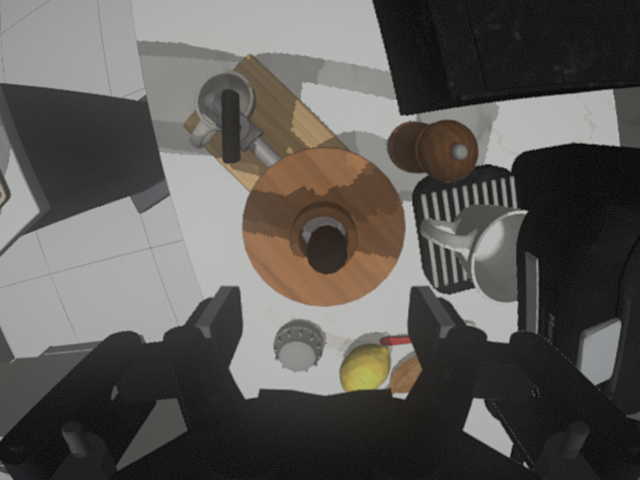

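The wrist view shows the lid home, with the knob at (325,248), the collar at (323,232) and the tap bar at (231,125). The knob matches the rim centre to within 0.5 mm, and the cover sits about 3 mm off toward +y within its play. Next I'll take the collar.

{"api": "drive_tool", "payload": {"moves": [[[0,3.3,-30],[0,0,0]],[[0,3.3,-60],[0,0,0]],[[0,3.3,-85],[0,0,0]],[[0,3.3,-101],[0,0,0]],[[0,3.3,-101],[0,0,0]]]}}

```text
clock: 17.45
eef_pos: [0.5154, -0.3396, 0.1727]
ee_rot: [0.856, 0.518, -0.001, -0.001]
wrist_force: [0.4, 0.2, -0.2]
grip_width: 0.0687
grasp_force: 0.0
```

{"api": "drive_tool", "payload": {"moves": [[[0,0,0],[0,0,0]],[[0,0,0],[0,0,0]],[[0,0,0],[0,0,0]]]}}

```text
clock: 17.82
eef_pos: [0.5166, -0.3406, 0.1753]
ee_rot: [0.856, 0.518, 0.0, 0.001]
wrist_force: [-0.3, -0.1, 0.0]
grip_width: 0.0682
grasp_force: 0.0
```

{"api": "drive_tool", "payload": {"moves": [[[-0.8,0.8,-3.5],[0,0,0]],[[-0.8,0.8,-3.5],[0,0,0]],[[-0.8,0.8,-3.5],[0,0,0]]]}}

```text
clock: 18.2
eef_pos: [0.5153, -0.3393, 0.1706]
ee_rot: [0.856, 0.518, -0.0, -0.0]
wrist_force: [0.2, -0.1, 0.2]
grip_width: 0.0684
grasp_force: 0.0
```

{"api": "drive_tool", "payload": {"moves": [[[0,0,0],[0,0,0]],[[0,0,0],[0,0,0]],[[0,0,0],[0,0,0]],[[0,0,0],[0,0,0]]], "gripper": 1, "newtons": 40}}

```text
clock: 18.7
eef_pos: [0.5156, -0.3396, 0.1712]
ee_rot: [0.856, 0.517, 0.0, 0.0]
wrist_force: [-0.2, -0.0, 3.0]
grip_width: 0.0419
grasp_force: 41.0
```

{"api": "drive_tool", "payload": {"moves": [[[0,0,1],[0,0,0]],[[0,0,2],[0,0,0]],[[0.4,-1.5,2.5],[0,0,0]],[[0.8,-2.8,3],[0,0,0]],[[0.8,-2.8,3],[0,0,0]]]}}

```text
clock: 19.32
eef_pos: [0.5161, -0.3423, 0.1738]
ee_rot: [0.856, 0.517, -0.0, -0.0]
wrist_force: [0.1, 1.0, -1.3]
grip_width: 0.042
grasp_force: 40.8
```

Run:
```python
from h import *
lidfix(.170,.5165,-.343)
c=calibration('wrist'); p,d=snapshot('wrist'); w=wcloud(d,c).reshape(-1,3); near=np.hypot(w[:,0]-.5165,w[:,1]+.341)
s=w[(near<.08)&(w[:,2]>.162)&(w[:,2]<.178)]; print('cover',np.median(s[:,2]),hullcirc(s).round(4))
s=w[(near<.018)&(w[:,2]>.21)&(w[:,2]<.224)]; print('knob',len(s),np.median(s[:,2]),hullcirc(s).round(4))
```

```text
top 1014 z 0.1693 slope [ 0.006 -0.004] hull [ 0.5145 -0.3411  0.0564]
scene 1943 z 0.1698 slope [0.009 0.005] hull [ 0.5144 -0.3423  0.0573]
19.425 [ 0.5161 -0.3422  0.1737] 0.04211121062133128 40.809530261904 [-1.2  0.7 -1.4]
cover 0.1686171197840787 [ 0.5167 -0.34    0.0577]
knob 3653 0.21650548742737233 [ 0.5175 -0.3399  0.0116]
```

{"api": "drive_tool", "payload": {"moves": [[[0.5,-0.4,4],[0,0,0]],[[0.5,-0.4,10],[0,0,0]],[[0.5,-0.4,17],[0,0,0]],[[0.5,-0.4,24],[0,0,0]],[[0.5,-0.4,24],[0,0,0]]]}}

```text
clock: 20.1
eef_pos: [0.5172, -0.343, 0.199]
ee_rot: [0.856, 0.518, 0.0, 0.001]
wrist_force: [0.5, 0.3, -1.7]
grip_width: 0.0421
grasp_force: 40.8
```

{"api": "drive_tool", "payload": {"moves": [[[0,0,10],[0,0,0]],[[0,0,22],[0,0,0]],[[0,0,34],[0,0,0]],[[0,0,46],[0,0,0]],[[0,0,56],[0,0,0]]]}}

```text
clock: 20.72
eef_pos: [0.5169, -0.3428, 0.255]
ee_rot: [0.856, 0.518, 0.0, 0.0]
wrist_force: [0.8, -0.7, -1.4]
grip_width: 0.0419
grasp_force: 40.8
```

{"api": "drive_tool", "payload": {"moves": [[[0,0,8],[0,0,0]],[[0,0,15],[0,0,0]],[[0,0,18],[0,0,0]],[[0,0,18],[0,0,0]],[[0,0,18],[0,0,0]]]}}

```text
clock: 21.35
eef_pos: [0.5165, -0.3425, 0.2713]
ee_rot: [0.856, 0.518, -0.0, -0.0]
wrist_force: [0.8, -0.2, -0.8]
grip_width: 0.042
grasp_force: 40.8
```

{"api": "drive_tool", "payload": {"moves": [[[0,0,0],[0,0,0]],[[0,0,0],[0,0,0]],[[0,0,0],[0,0,0]],[[0,0,0],[0,0,0]],[[0,0,0],[0,0,0]]]}}

```text
clock: 21.98
eef_pos: [0.5167, -0.3426, 0.2718]
ee_rot: [0.856, 0.518, -0.0, 0.0]
wrist_force: [0.1, 0.2, -1.6]
grip_width: 0.0424
grasp_force: 40.8
```

Run:
```python
from h import *
lidfix(.265,.5165,-.342)
p=cv2.imread('pics/scene_l.png'); cv2.imwrite('pics/end.png',cv2.resize(p[130:330,230:480],None,fx=3,fy=3))
```

```text
top 1312 z 0.2673 slope [-0.001  0.001] hull [ 0.5155 -0.3424  0.057 ]
scene 2393 z 0.2678 slope [0.009 0.006] hull [ 0.515  -0.3426  0.0576]
22.075 [ 0.5167 -0.3426  0.2718] 0.04200492080711984 40.815237276256084 [ 0.6  0.3 -1.5]
```

View pics/end.png

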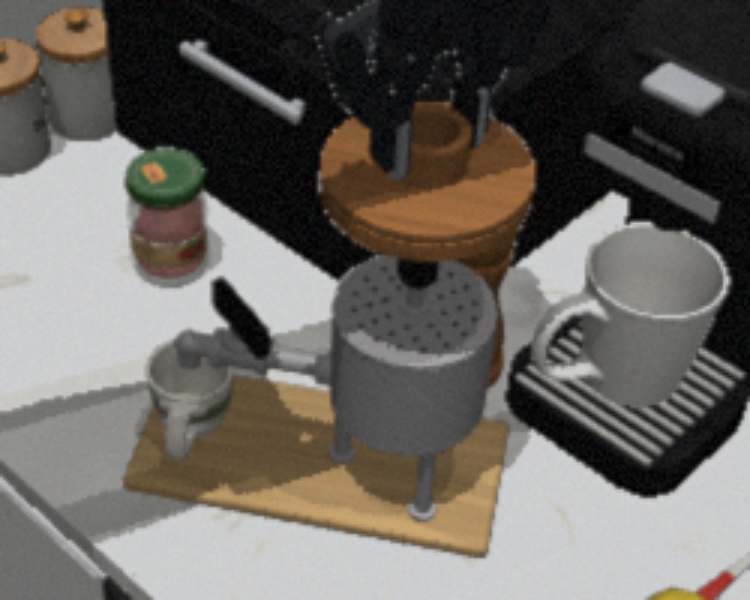

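The final crop shows the cover held level at (428,175). The perforated inner lid is seated flush at (413,310) with the knob below the cover, the tap bar is at (240,318) half open, and the cup at (188,385) is untouched. I'm handing it in.

```bash
python3 -c "
from rig import sign_off
print(sign_off())"
```

```text
the job is handed in; nothing more can be done
None
```

I handed the job in after about 22 s of the allowed 62 s: the tap is half open (about 45°), the inner lid is seated in the chamber, and the cover is held level about 30 mm above the knob; `sign_off()` returned no verdict.

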